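# Line up fresh soap bars against the stop with a straightedge

## Task

Pick up the straightedge by its grip and use its long side to push the ragged row of five soap bars flush and square against the stop strip of the curing board, pressing the row home with about 10 N: the soap is fresh, so stay under 25 N, and do not touch it with the gripper. Then lay the straightedge flat on the bench again, off the board, and let go; leave the dish, the bottle and the bowl where they are.

Things in the scene. Friction and masses are not known exactly. Their poses are not given: they have to be found in the camera images.
- ruler: Straightedge: aluminium box section 320 long (x) x 30 wide (y) x 28 mm high, with a beech grip block on the middle of its top, 100 long (x) x 24 wide (y), from 28 to 70 mm above the underside. 0.3 kg. Origin: centre of the underside, z up. Either long side can push. It starts flat on the bench left or right of the board, along world x within 0.25 rad.
- board: Fixed plywood curing board, 220 (x) x 330 (y) x 15 mm thick; origin: centre of its underside, x away from the robot, turned up to 0.15 rad. Across its far part, along y, a wooden stop strip (290 x 12 thick x 20 mm high) is clamped on two guides; it does not yield. Its setting differs each time and is not reported: its near face lies at x = +58 to +98 mm. Find it by touch or sight.
- bar1: Loose soap bar, 60 (x) x 40 (y) x 25 mm high, about 70 g, marbled cream and brown, all five alike; number 1 counted from the negative-y end of the row. Origin: centre of the underside. It starts flat on the board, its centre at x = -8 to +18 mm in the board's frame, about 56 mm from its neighbours along y, skewed up to 0.18 rad. A 40 mm end faces the strip.
- bar2: Loose soap bar, 60 (x) x 40 (y) x 25 mm high, about 70 g, marbled cream and brown, all five alike; number 2 counted from the negative-y end of the row. Origin: centre of the underside. It starts flat on the board, its centre at x = -8 to +18 mm in the board's frame, about 56 mm from its neighbours along y, skewed up to 0.18 rad. A 40 mm end faces the strip.
- bar3: Loose soap bar, 60 (x) x 40 (y) x 25 mm high, about 70 g, marbled cream and brown, all five alike; number 3 counted from the negative-y end of the row. Origin: centre of the underside. It starts flat on the board, its centre at x = -8 to +18 mm in the board's frame, about 56 mm from its neighbours along y, skewed up to 0.18 rad. A 40 mm end faces the strip.
- bar4: Loose soap bar, 60 (x) x 40 (y) x 25 mm high, about 70 g, marbled cream and brown, all five alike; number 4 counted from the negative-y end of the row. Origin: centre of the underside. It starts flat on the board, its centre at x = -8 to +18 mm in the board's frame, about 56 mm from its neighbours along y, skewed up to 0.18 rad. A 40 mm end faces the strip.
- bar5: Loose soap bar, 60 (x) x 40 (y) x 25 mm high, about 70 g, marbled cream and brown, all five alike; number 5 counted from the negative-y end of the row. Origin: centre of the underside. It starts flat on the board, its centre at x = -8 to +18 mm in the board's frame, about 56 mm from its neighbours along y, skewed up to 0.18 rad. A 40 mm end faces the strip.
- dish: White ceramic dish, 110 x 90 x 30 mm high, on the bench on the side of the board where the straightedge is not. Origin: centre of the underside. Leave it.
- bottle: Amber bottle, 52 mm across, 100 mm high, on the bench beyond the board. Origin: centre of the underside. Leave it.
- bowl: Small steel bowl, 64 mm across, 40 mm high, on the bench beyond the board. Origin: centre of the underside. Leave it.
Not all that is in view belongs to the job. Leave any green look-alike of the bar2 alone. Leave any blue look-alike of the bar4 alone.

How it is judged:
On the way, in this order (a step that is already met when the one before it is completed fails the run):
1. the straightedge has been picked up off the bench (height (world z) of ruler above 0.012 m), for 0.2 s.
2. all five bars are flush and square against the strip and the row is pressed on it with more than 4 N (x of strip_c1 in the frame of bar1 between 0.0335 and 0.0385 m and y of bar1 in the frame of board between -0.15 and 0.15 m and angle between the x axis of each of bar1, bar2, bar3, bar4, bar5 and the x axis of board, either way round below 0.05 rad and angle between each of bar1, bar2, bar3, bar4, bar5's own z axis and vertical below 0.05 rad and x of strip_c2 in the frame of bar2 between 0.0335 and 0.0385 m and y of bar2 in the frame of board between -0.15 and 0.15 m and x of strip_c3 in the frame of bar3 between 0.0335 and 0.0385 m and y of bar3 in the frame of board between -0.15 and 0.15 m and x of strip_c4 in the frame of bar4 between 0.0335 and 0.0385 m and y of bar4 in the frame of board between -0.15 and 0.15 m and x of strip_c5 in the frame of bar5 between 0.0335 and 0.0385 m and y of bar5 in the frame of board between -0.15 and 0.15 m and contact force between strip_c0 and anything else above 4 N), for 0.2 s.
At the end, for the whole second after the job is handed in: All five bars lie flat and at rest with their ends within 2.5 mm of the strip's near face and square to it within 0.05 rad, in front of the strip; the straightedge lies at rest flat on the bench (underside within 5 mm of it, tilt under 0.05 rad), off the board and released (x of strip_c1 in the frame of bar1 between 0.0335 and 0.0385 m and y of bar1 in the frame of board between -0.15 and 0.15 m and angle between the x axis of each of bar1, bar2, bar3, bar4, bar5 and the x axis of board, either way round below 0.05 rad and angle between each of bar1, bar2, bar3, bar4, bar5, ruler's own z axis and vertical below 0.05 rad and x of strip_c2 in the frame of bar2 between 0.0335 and 0.0385 m and y of bar2 in the frame of board between -0.15 and 0.15 m and x of strip_c3 in the frame of bar3 between 0.0335 and 0.0385 m and y of bar3 in the frame of board between -0.15 and 0.15 m and x of strip_c4 in the frame of bar4 between 0.0335 and 0.0385 m and y of bar4 in the frame of board between -0.15 and 0.15 m and x of strip_c5 in the frame of bar5 between 0.0335 and 0.0385 m and y of bar5 in the frame of board between -0.15 and 0.15 m and linear speed of each of bar1, bar2, bar3, bar4, bar5, ruler below 0.01 m/s and height (world z) of ruler below 0.005 m); the robot touches nothing.
It fails at once if the row is pressed on the strip with more than 25 N (contact force between strip_c0 and anything else above 25 N).
It fails at once if the gripper or arm touches a soap bar (contact force between any of the fingers, the arm and bar1 above 0.5 N or contact force between any of the fingers, the arm and bar2 above 0.5 N or contact force between any of the fingers, the arm and bar3 above 0.5 N or contact force between any of the fingers, the arm and bar4 above 0.5 N or contact force between any of the fingers, the arm and bar5 above 0.5 N).
It fails at once if a soap bar is tipped (angle between any of bar1, bar2, bar3, bar4, bar5's own z axis and vertical above 0.35 rad).
It fails at once if the dish, bottle or bowl is moved by more than 20 mm (distance of any of dish, bottle, bowl from where it was at the start of the episode above 0.02 m).
It also fails if it takes over 67 s, if anything falls off the work surface, if the arm or the gripper's body presses on something with over 40 N, if the wrist force passes 120 N, or if a joint passes its speed limit or range.

## Robot

A 6-joint arm with a two-finger parallel gripper is mounted at the origin on the work surface. World frame = base frame: x ahead of the robot, y to its left, z up, the work surface at z = 0. Lengths are in m, angles in rad, forces in N, time in s.
With the tool pointing down it reaches from about 0.425 to 0.95 m from the base axis. Payload 3.5 kg.
Tool frame: the origin (TCP) lies midway between the tips of the shut fingers; the grasp point (between the pads) lies 19 mm behind it (ctrl.pinch_z is the distance from the TCP to the grasp point, in m); z points along the fingers, y is the line along which they close (so a half turn about z gives the same grasp; the last joint's range is limited). The gripper opens to 85 mm and grips with 20 to 120 N. Pads are 22 mm wide; open, the fingers measure 114 mm over their backs; the gripper's body (76 mm by 85 mm) begins 54 mm behind the grasp point. The pads swing forward as they close: fully open they stand 13 mm farther back than shut.
Start: joints at [-1.329, 0.286, 1.577, -0, 1.279, -0.15], TCP at [0.258, -0.624, 0.231] pointing down, gripper open.
Joint ranges: [-2.77, 2.77], [-0.9, 2.22], [0.21, 2.48], [-1.53, 4.67], [0.24, 2.81], [-2.84, 2.84]. Speed limits (rad/s): [2.79, 2.79, 3.14, 3.14, 3.14, 3.14].

## Interface

Orientations are given as a unit quaternion [x, y, z, w].
In Python, from plant import get_state, viewer, sign_off, ctrl gives the robot as it stands. The module is installed in compiled form; this text tells all that it offers.
- The arm moves only by the shell command python3 -m handwheel 'ROWS' [FORCE]. ROWS is JSON, a list that holds one entry, the list of rows, each a list of 5 numbers: the finger opening in m, from 0 to 0.0854, then the shift along the tool's x, y, z in m, then the turn about the tool's z in degrees. In form: [[[claw, x, y, z, spin], ...]]. A call has 1 to 12 rows; each row shifts and turns the commanded pose from where the row before left it, along the tool's axes as they then stand; what a row does not reach is not made up. A row lasts 1/12 s, in which the tool goes at most 41.7 mm and 7.16 degrees, less where a joint would pass 70% of its speed; a pose out of reach is approached as far as the arm can. A call is refused whole if a number of a shift passes 0.0417 or a number of a turn 7.16, either way. A call with a gripper value outside its range is refused whole. The fingers move at their own pace and stop on an object; FORCE is the grip in N (left out, the last holds). Time passes only in rows, so rows that do not move let the fingers close. It gives the time, the measured TCP pose, the force, the opening and the grip force at its end, in the units of the state.
- get_state(): the state, without advancing time (a new reading comes with each control period).
- viewer.read_camera(name): name is "side" or "top" or "wrist"; returns the picture (384x512x3 uint8, blue, green, red); there is no depth.
- viewer.camera_params(name): a dict with "fov_y" (degrees; the focal length in pixels is half the picture's height over the tangent of half this angle, whatever the lens; pixels are square), "cx", "cy" (the principal point, pixels), "k1" (the pictures are not rectified: a ray, as slopes to the right and down, at radius r is drawn at 1 + k1 r^2 times it, then the intrinsics apply), "xyz" and "attitude" of the camera in the world; the wrist camera has in their place "hand_eye" (4x4, takes a point from camera to tool coordinates, whose origin is the TCP and whose axes are the flange's). Camera axes: x right, y up, looking along -z (the intrinsics and any distortion apply to the point x, -y, -z); pixel columns grow to the right and rows downward; lengths in m; the calibration is good to about 2 mm. A picture is of the moment at which its call begins: read the wrist's pose just before it. camera_params takes no time and is no camera call.
- sign_off(): hands the job in; it is judged then, once.
Trained networks look in the newest picture that a camera, given by its name, has taken for a name from the list of things; names that differ only in an ending like _2 or _b are one class to them, and where a whole thing is asked for, a point or a joint stands for the part that bears it (a point fixed in the world has none). Each returns a list of dicts, best first, with "confidence" (0 to 1); they miss things now and then, are a little off and sometimes report something else, mostly with a low value. They report only what shows in the picture. A call takes as long as a camera call. They do not tell look-alikes from the thing itself.
- viewer.look_for(camera, name): "extent" ([left, top, width, height] as shares, 0 to 1, of the picture: columns of its width, rows of its height, round what is visible of it).
- viewer.outline_of(camera, name): "mask" (384x512 bool, what is visible of it) and "extent" ([left, top, width, height] as shares, 0 to 1, of the picture: columns of its width, rows of its height, round what is visible of it).
- viewer.pinpoint(camera, name): "xy" ([column, row] as shares, 0 to 1, of the picture: columns of its width, rows of its height: a listed point, or the origin of a listed thing).
The state is a dict: "time": time; "qpos": joint angles; "dq": joint speeds; "joint_efforts": joint torques, N m; "eef_pos": TCP position; "tcp_rot": TCP orientation; "contact_force": force on the tool from outside, world axes, zero at the start; "wrist_torque": the same for the moment, N m; "opening": opening from 0.0 (shut) to 1.0 (fully open); "finger_force": force on a finger pad.
Only numpy, scipy, OpenCV 4.12 (cv2) and the standard library are available. Lean on these libraries where they do the work, as an engineer would, in place of code of your own. Each camera call takes 0.05 s, during which the arm holds its last target. There are 200 camera calls.

## Working session

There is one attempt and no reset: what is moved stays moved. The work goes in short steps, Python scripts to look and compute and a shell command to move; the robot and the scene stay as the last step left them, time stands still between calls to the robot, and variables do not carry over. Pictures are saved under pics/ and viewed, at most 10 in all, crops included, and the job is handed in when it is done.

```bash
mkdir -p pics; cat > h.py <<'E'
import numpy as np, cv2
from plant import get_state, viewer, sign_off, ctrl
from scipy.spatial.transform import Rotation as R
def cam(name):
    p=viewer.camera_params(name)
    if 'hand_eye' in p:
        s=get_state(); T=np.eye(4); T[:3,:3]=R.from_quat(s['tcp_rot']).as_matrix(); T[:3,3]=s['eef_pos']
        T=T@np.array(p['hand_eye']); return p,T[:3,3],T[:3,:3]
    a=np.array(p['attitude']); M=R.from_quat(a).as_matrix() if a.size==4 else a.reshape(3,3)
    return p,np.array(p['xyz']),M
def ray(c,px):
    p,o,M=c; f=192/np.tan(np.radians(p['fov_y'])/2)
    K=np.array([[f,0,p['cx']],[0,f,p['cy']],[0,0,1.]])
    u=cv2.undistortPoints(np.array(px,float).reshape(-1,1,2),K,np.array([p['k1'],0,0,0.])).reshape(-1,2)
    return o,np.c_[u[:,0],-u[:,1],-np.ones(len(u))]@M.T
def toz(c,px,z):
    o,d=ray(c,px); return o+d*((z-o[2])/d[:,2])[:,None]
E
python3 - <<'E'
from h import *
s=get_state(); print(s)
for n in ('top','side','wrist'):
    print(n,viewer.camera_params(n)); cv2.imwrite(f'pics/{n}0.png',viewer.read_camera(n))
E
```

```text
{'time': 0.0, 'qpos': array([-1.32900550e+00,  2.87179575e-01,  1.57817916e+00,  1.47916322e-05,
        1.27860131e+00, -1.49983500e-01]), 'dq': array([-0.00104306,  0.00017743,  0.00080365, -0.00077308,  0.00026017,
        0.00077083]), 'joint_efforts': array([-1.66836140e-03, -4.05985272e+01, -2.92629218e+01, -2.22213066e-04,
        5.75344136e-03,  8.64989914e-06]), 'eef_pos': array([ 0.25761616, -0.62319447,  0.22993674]), 'tcp_rot': array([ 9.80875110e-01,  1.94634572e-01, -4.72444750e-05, -1.18277238e-03]), 'contact_force': array([-0.08983191,  0.62802065, -0.4510907 ]), 'wrist_torque': array([-0.04086699,  0.01210877, -0.00974247]), 'finger_force': 0.0, 'opening': 0.9960019243502228}
top {'fov_y': 45.626837332958246, 'cx': 252.79992448756934, 'cy': 190.77138162071685, 'k1': -0.031907740683951864, 'xyz': array([0.34243659, 0.01456907, 1.08653842]), 'attitude': array([-0.06585892,  0.07584377,  0.75163608, -0.6518846 ])}
side {'fov_y': 47.52471263550766, 'cx': 256.98793093276174, 'cy': 196.47570678715718, 'k1': -0.11217288128037274, 'xyz': array([0.13329937, 0.61655653, 0.49130312]), 'attitude': array([-0.14321358,  0.46645408,  0.83907145, -0.24056093])}
wrist {'fov_y': 62.54515326969611, 'cx': 253.65259156867148, 'cy': 195.0125804582408, 'k1': -0.05931765351804887, 'hand_eye': array([[-3.97524629e-04,  9.57469390e-01,  2.88534590e-01,
         7.19162679e-02],
       [ 9.99999885e-01,  3.03356159e-04,  3.71083225e-04,
         9.62079115e-04],
       [ 2.67772084e-04,  2.88534705e-01, -9.57469400e-01,
        -1.42810224e-01],
       [ 0.00000000e+00,  0.00000000e+00,  0.00000000e+00,
         1.00000000e+00]])}
```

View pics/top0.png

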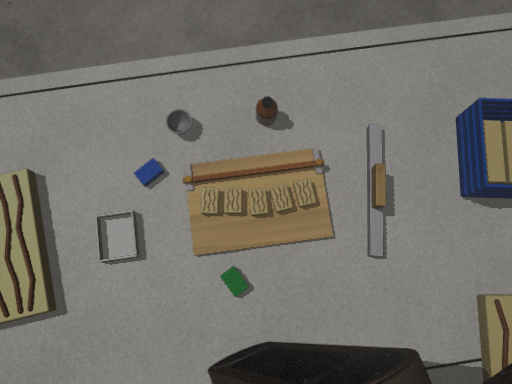

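```bash
python3 - <<'E'
from h import *
c=cam('top')
im=cv2.imread('pics/top0.png')
for n,z in (('ruler',.028),('board',.015),('bar1',.04),('dish',.03),('bottle',.1),('bowl',.04)):
    for d in viewer.outline_of('top',n)[:7]:
        m=d['mask'].astype(np.uint8); cs,_=cv2.findContours(m,0,2); k=max(cs,key=cv2.contourArea)
        P=toz(c,k.reshape(-1,2),z)[:,:2].astype(np.float32)*1000
        r=cv2.minAreaRect(P); print(n,round(d['confidence'],2),np.round(r[0]),np.round(r[1]),round(r[2],1), np.round(cv2.boxPoints(r)).astype(int).tolist(), im[m>0].mean(0).astype(int))
    if n in('ruler','board'): print('pin',[(round(d['confidence'],2),toz(c,np.array(d['xy'])*[512,384],0)[0].round(3)) for d in viewer.pinpoint('top',n)])
E
```

```text
ruler 0.68 [ 521. -307.] [ 43. 321.] 79.0 [[359, -297], [675, -359], [683, -316], [368, -255]] [ 97 103 110]
ruler 0.37 [532. -78.] [62. 42.] 6.2 [[498, -60], [503, -102], [565, -96], [560, -54]] [ 79 113 126]
pin [(0.62, array([ 0.529, -0.305,  0.   ])), (0.6, array([0.553, 0.083, 0.   ])), (0.18, array([ 0.743, -0.073,  0.   ]))]
board 0.89 [537. -24.] [343. 223.] 89.4 [[424, -194], [646, -196], [650, 146], [427, 149]] [ 73 105 126]
pin [(0.72, array([ 0.533, -0.018,  0.   ]))]
bar1 0.93 [539.  36.] [42. 62.] 82.2 [[506, 19], [567, 11], [573, 52], [511, 61]] [ 79 112 125]
bar1 0.85 [ 534. -134.] [65. 42.] 5.4 [[500, -116], [504, -158], [568, -152], [564, -110]] [ 79 112 125]
bar1 0.82 [528. -22.] [41. 62.] 88.6 [[496, -42], [558, -44], [559, -2], [497, -1]] [ 80 114 128]
bar1 0.78 [635. 222.] [46. 56.] 33.0 [[600, 233], [631, 186], [669, 211], [639, 258]] [110  62  43]
bar1 0.69 [355.  57.] [60. 40.] 31.1 [[319, 58], [339, 24], [391, 56], [370, 90]] [49 92 41]
bar1 0.6 [529. -77.] [67. 43.] 4.8 [[494, -58], [497, -101], [564, -96], [560, -53]] [ 78 111 124]
bar1 0.16 [747. -74.] [46. 70.] 81.3 [[709, -92], [778, -102], [785, -57], [716, -46]] [42 50 61]
dish 0.89 [495. 311.] [ 98. 113.] 89.5 [[438, 263], [551, 262], [552, 360], [439, 361]] [111 115 116]
bottle 0.87 [724. -69.] [48. 70.] 81.8 [[685, -88], [755, -98], [762, -50], [692, -40]] [49 56 66]
bottle 0.17 [ 509. -285.] [ 40. 300.] 79.0 [[358, -276], [653, -333], [660, -294], [366, -237]] [ 97 103 109]
bowl 0.83 [751. 139.] [59. 59.] 81.8 [[718, 114], [776, 106], [785, 164], [726, 172]] [76 76 78]
bowl 0.45 [531. -23.] [339. 220.] 89.7 [[420, -192], [641, -193], [642, 146], [422, 147]] [ 73 105 126]
```

The top view shows the five bars at pixels (208–305, 200), the ruler at (376,190) heading about -11°, and the strip line from (187,180) to (322,162). The green and blue decoys are at (235,281) and (149,172). I'll move over the ruler first.

```bash
python3 -m handwheel '[[[0.085,0.030,-0.016,0,0],[0.085,0.030,-0.016,0,0],[0.085,0.030,-0.016,0,0],[0.085,0.030,-0.016,0,0],[0.085,0.030,-0.016,0,0],[0.085,0.030,-0.016,0,0],[0.085,0.030,-0.016,0,0],[0.085,0.030,-0.016,0,0],[0.085,0.030,-0.016,0,0],[0.085,0.030,-0.016,0,0],[0.085,0.030,-0.016,0,0],[0.085,0.030,-0.016,0,0]]]'
python3 -m handwheel '[[[0.085,0,0,0,6.7],[0.085,0,0,0,6.7],[0.085,0,0,0,6.7],[0.085,0,0,0,6.7],[0.085,0,0,0,6.7],[0.085,0,0,0,0],[0.085,0,0,0,0]]]'
cat >> h.py <<'E'
def rects(name,things,minc=.3):
    c=cam(name); im=viewer.read_camera(name)
    for n,z in things:
        for d in viewer.outline_of(name,n)[:7]:
            if d['confidence']<minc: continue
            m=d['mask'].astype(np.uint8); cs,_=cv2.findContours(m,0,2); k=max(cs,key=cv2.contourArea)
            r=cv2.minAreaRect(toz(c,k.reshape(-1,2),z)[:,:2].astype(np.float32)*1000)
            print(n,round(d['confidence'],2),np.round(r[0]),np.round(r[1]),round(r[2],1),np.round(cv2.boxPoints(r)).astype(int).tolist())
    return c,im
E
python3 - <<'E'
from h import *
c,im=rects('wrist',[('ruler',.028)]); cv2.imwrite('pics/w1.png',im)
s=get_state(); x=R.from_quat(s['tcp_rot']).as_matrix()[:,0]; print(s['eef_pos'],np.degrees(np.arctan2(x[1],x[0])))
top=cv2.imread('pics/top0.png')
cv2.imwrite('pics/topcrop.png',cv2.resize(top[130:270,170:400],None,fx=3.4,fy=3.4,interpolation=cv2.INTER_CUBIC))
E
```

```text
time: 1.55
eef_pos: [0.5181, -0.3075, 0.2316]
tcp_rot: [0.981, 0.195, 0.0, 0.0]
contact_force: [0.3, -0.3, -0.1]
opening: 0.992
finger_force: 0.0
time: 2.13
eef_pos: [0.5172, -0.3089, 0.2314]
tcp_rot: [0.995, -0.095, 0.0, 0.0]
contact_force: [-0.2, 0.4, 0.1]
opening: 0.994
finger_force: 0.0
ruler 0.78 [ 521. -307.] [ 30. 319.] 79.4 [[362, -293], [675, -352], [681, -322], [367, -263]]
[ 0.5171456  -0.30894506  0.23136977] -10.922652249907292
```

View pics/w1.png

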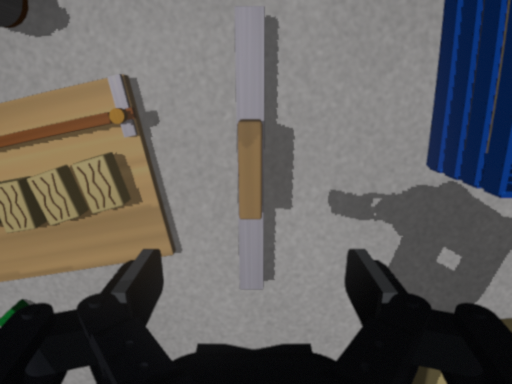

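View pics/topcrop.png

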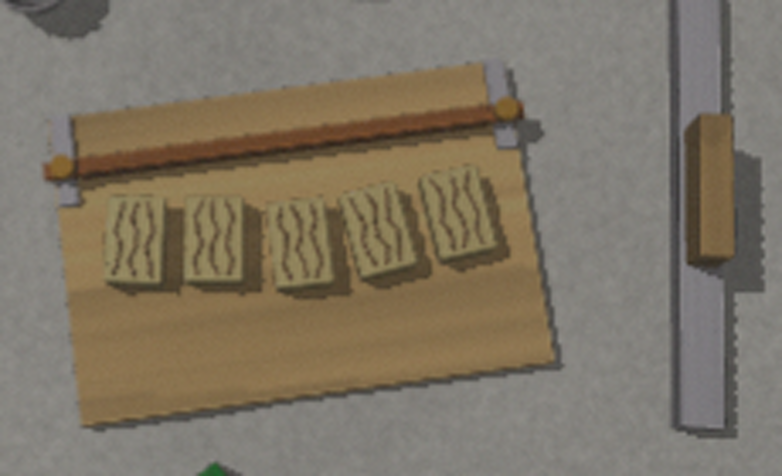

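The wrist view shows the ruler straight in the tool frame (columns 236–264). The network puts its centre at (521,-307) mm, heading -10.6°, size 30x319 mm, which fits. Next I'll look at the board from above with the wrist camera.

```bash
python3 -m handwheel '[[[0.085,-0.012,-0.033,-0.012,0],[0.085,-0.012,-0.033,-0.012,0],[0.085,-0.012,-0.033,-0.012,0],[0.085,-0.012,-0.033,-0.012,0],[0.085,-0.012,-0.033,-0.012,0],[0.085,-0.012,-0.033,-0.012,0],[0.085,-0.012,-0.033,-0.012,0],[0.085,-0.012,-0.033,-0.012,0],[0.085,0,0,0,0],[0.085,0,0,0,0],[0.085,0,0,0,0]]]'
python3 - <<'E'
from h import *
c,im=rects('wrist',[('board',.015),('bar1',.04)]); cv2.imwrite('pics/w2.png',cv2.resize(im,(800,600),interpolation=cv2.INTER_CUBIC))
cv2.imwrite('pics/w2raw.bmp',im); p,o,M=c; np.savez('c2.npz',o=o,M=M)
print(get_state()['eef_pos'])
E
```

```text
time: 3.15
eef_pos: [0.4735, -0.0316, 0.3272]
tcp_rot: [0.995, -0.096, 0.0, 0.0]
contact_force: [0.2, 0.5, -0.4]
opening: 0.996
finger_force: 0.0
board 0.87 [535. -25.] [352. 223.] 89.6 [[423, -200], [646, -202], [648, 151], [425, 152]]
bar1 0.94 [528. -25.] [40. 61.] 88.0 [[497, -44], [557, -46], [559, -6], [498, -4]]
bar1 0.91 [546.  84.] [46. 58.] 78.6 [[513, 67], [569, 55], [578, 100], [522, 112]]
bar1 0.9 [635. 210.] [48. 66.] 31.7 [[597, 225], [632, 169], [673, 194], [638, 251]]
bar1 0.81 [539.  31.] [42. 61.] 82.2 [[506, 14], [566, 6], [572, 47], [512, 56]]
bar1 0.76 [ 533. -135.] [61. 44.] 5.3 [[501, -116], [505, -160], [566, -154], [561, -111]]
bar1 0.76 [365.  49.] [62. 47.] 29.7 [[326, 54], [349, 13], [403, 44], [380, 85]]
bar1 0.56 [530. -80.] [61. 41.] 5.8 [[497, -62], [502, -104], [562, -97], [558, -56]]
[ 0.47345364 -0.03248773  0.3263304 ]
```

View pics/w2.png

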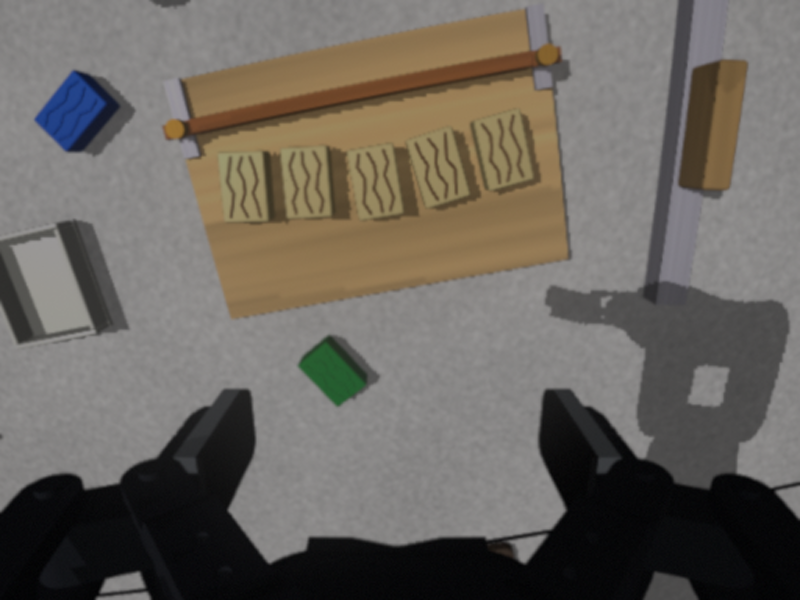

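The wrist view shows the whole board, with near corners at (233,318) and (569,259) in the 800x600 picture and the red-brown strip from (190,128) to (535,62). Now I'll fit the edges.

```bash
python3 - <<'E'
from h import *
im=cv2.imread('pics/w2raw.bmp'); z=np.load('c2.npz'); c=(viewer.camera_params('wrist'),z['o'],z['M'])
hsv=cv2.cvtColor(im,cv2.COLOR_BGR2HSV)
print(hsv[int(100/1.5625),int(350/1.5625)],hsv[int(75/1.5625),int(350/1.5625)],hsv[int(112/1.5625),int(350/1.5625)],hsv[int(250/1.5625),int(350/1.5625)])
print([hsv[r,224].tolist() for r in range(54,74)])
g=hsv[:,:,1].astype(int)
def fit(P):
    vx,vy,x0,y0=cv2.fitLine(P.astype(np.float32),cv2.DIST_HUBER,0,.001,.001).ravel(); 
    return np.degrees(np.arctan(-vx/vy)), x0+(-.024-y0)*vx/vy
# strip
up=[];lo=[];bn=[]
for u in range(130,335,3):
    v0=(128+(u*1.5625-190)*(62-128)/345)/1.5625
    rows=np.arange(int(v0)-9,int(v0)+13); hue=hsv[rows,u,0]; sat=hsv[rows,u,1]; val=hsv[rows,u,2]
    ok=(hue<12)&(sat>110)
    if ok.sum()>2: up.append((u,rows[ok].min()-.5)); lo.append((u,rows[ok].max()+.5))
    v1=(318+(u*1.5625-233)*(259-318)/336)/1.5625
    rows=np.arange(int(v1)-10,int(v1)+10)
    if 155<u<355:
        ok=sum([hsv[rows,u,1]>90]); bn.append((u,rows[ok>0].max()+.5))
print(len(up))
for n,p,zz in(('strip far top',up,.035),('strip near top',lo,.035),('strip near bottom',lo,.015),('board near',bn,.015)):
    print(n,fit(toz(c,p,zz)[:,:2]*1000 if 0 else toz(c,p,zz)[:,:2]))
print(toz(c,np.array([[233,318],[569,259]])/1.5625,.015))
E
```

```text
[ 12 145  72] [ 18 110 150] [ 19 109 147] [ 18 112 141]
[[15, 129, 132], [13, 150, 119], [12, 158, 113], [12, 160, 110], [12, 159, 109], [12, 159, 109], [12, 158, 110], [12, 162, 112], [12, 159, 114], [12, 159, 104], [12, 145, 72], [15, 127, 62], [17, 116, 81], [17, 111, 92], [17, 114, 96], [18, 112, 100], [18, 112, 121], [19, 109, 147], [18, 110, 155], [18, 110, 155]]
0Traceback (most recent call last):
  File "<stdin>", line 23, in <module>
  File "h.py", line 17, in toz
    o,d=ray(c,px); return o+d*((z-o[2])/d[:,2])[:,None]
        ~~~^^^^^^
  File "h.py", line 14, in ray
    u=cv2.undistortPoints(np.array(px,float).reshape(-1,1,2),K,np.array([p['k1'],0,0,0.])).reshape(-1,2)
      ~~~~~~~~~~~~~~~~~~~^^^^^^^^^^^^^^^^^^^^^^^^^^^^^^^^^^^^^^^^^^^^^^^^^^^^^^^^^^^^^^^^^
cv2.error: OpenCV(4.12.0) /io/opencv/modules/calib3d/src/undistort.dispatch.cpp:347: error: (-215:Assertion failed) CV_IS_MAT(_src) && CV_IS_MAT(_dst) && (_src->rows == 1 || _src->cols == 1) && (_dst->rows == 1 || _dst->cols == 1) && _src->cols + _src->rows - 1 == _dst->rows + _dst->cols - 1 && (CV_MAT_TYPE(_src->type) == CV_32FC2 || CV_MAT_TYPE(_src->type) == CV_64FC2) && (CV_MAT_TYPE(_dst->type) == CV_32FC2 || CV_MAT_TYPE(_dst->type) == CV_64FC2) in function 'cvUndistortPointsInternal'
```

```bash
python3 - <<'E'
from h import *
im=cv2.imread('pics/w2raw.bmp'); z=np.load('c2.npz'); c=(viewer.camera_params('wrist'),z['o'],z['M'])
hsv=cv2.cvtColor(im,cv2.COLOR_BGR2HSV).astype(int)
def fit(P):
    vx,vy,x0,y0=cv2.fitLine(P.astype(np.float32),cv2.DIST_HUBER,0,.001,.001).ravel()
    return np.degrees(np.arctan(-vx/vy)), x0+(-.024-y0)*vx/vy
up=[];lo=[];bn=[]
for u in range(130,335,3):
    v0=(128+(u*1.5625-190)*(62-128)/345)/1.5625
    rows=np.arange(int(v0)-9,int(v0)+10); h=hsv[rows,u]
    ok=(h[:,1]>140)&(h[:,2]>88)
    if ok.sum()>4: up.append((u,rows[ok].min()-.5)); lo.append((u,rows[ok].max()+.5))
for u in range(158,355,3):
    v1=(318+(u*1.5625-233)*(259-318)/336)/1.5625
    rows=np.arange(int(v1)-10,int(v1)+10); ok=hsv[rows,u,1]>80
    if ok.any(): bn.append((u,rows[ok].max()+.5))
print(len(up),len(bn))
for n,p,zz in(('strip far top',up,.035),('strip near top',lo,.035),('board near',bn,.015)): print(n,fit(toz(c,p,zz)[:,:2]))
print(toz(c,np.array([[233,318],[569,259]])/1.5625,.015))
E
```

```text
69 66
strip far top (np.float32(-0.5778315), np.float32(0.607649))
strip near top (np.float32(-0.6309908), np.float32(0.59709305))
board near (np.float32(-0.5675179), np.float32(0.4262066))
[[ 0.4270991   0.13804087  0.015     ]
 [ 0.42307461 -0.18952937  0.015     ]]
```

The strip's near face is at x≈0.597 m, i.e. +61 mm on the board, which is within its range. The board heading is -0.6°. Both strip edges agree, and so does the board edge. Back to the ruler to grasp it.

```bash
python3 -m handwheel '[[[0.085,0.0124,0.0326,0.012,0.1],[0.085,0.0124,0.0326,0.012,0.1],[0.085,0.0124,0.0326,0.012,0.1],[0.085,0.0124,0.0326,0.012,0.1],[0.085,0.0124,0.0326,0.012,0],[0.085,0.0124,0.0326,0.012,0],[0.085,0.0124,0.0326,0.012,0],[0.085,0.0124,0.0326,0.012,0],[0.085,0,0,0.03,0],[0.085,0,0,0.03,0],[0.085,0,0,0.03,0],[0.085,0,0,0.03,0]]]'
python3 -m handwheel '[[[0.085,0,0,0.025,0],[0.085,0,0,0.02,0],[0.085,0,0,0,0],[0.085,0,0,0,0]]]'
python3 - <<'E'
from h import *
rects('wrist',[('ruler',.028)]); s=get_state(); print(s['eef_pos'],2*np.degrees(np.arctan2(s['tcp_rot'][1],s['tcp_rot'][0])))
E
```

```text
time: 4.3
eef_pos: [0.5185, -0.3081, 0.1089]
tcp_rot: [0.995, -0.101, -0.001, -0.0]
contact_force: [0.7, -0.2, -0.1]
opening: 0.993
finger_force: 0.0
time: 4.63
eef_pos: [0.5182, -0.3068, 0.0644]
tcp_rot: [0.995, -0.1, -0.002, -0.001]
contact_force: [0.5, -0.4, 1.0]
opening: 0.996
finger_force: 0.0
ruler 0.8 [ 532. -309.] [ 32. 217.] 79.4 [[422, -305], [636, -345], [642, -313], [428, -273]]
[ 0.52015067 -0.30792435  0.06761141] -11.50325246900523
```

```bash
python3 -m handwheel '[[[0.085,0.001,0,0.016,-0.9],[0.085,0,0,0.015,0],[0.085,0,0,0,0],[0.01,0,0,0,0],[0.01,0,0,0,0],[0.01,0,0,0,0],[0.01,0,0,0,0],[0.01,0,0,0,0],[0.01,0,0,0,0]]]' 100
python3 -m handwheel '[[[0.01,0,0,0,0],[0.01,0,0,0,0],[0.01,0,0,0,0],[0.01,0,0,0,0]]]'
```

```text
time: 5.48
eef_pos: [0.5212, -0.3072, 0.0365]
tcp_rot: [0.996, -0.092, 0.001, 0.0]
contact_force: [0.5, 0.9, 4.2]
opening: 0.269
finger_force: 98.7
time: 5.82
eef_pos: [0.5212, -0.3072, 0.0365]
tcp_rot: [0.996, -0.092, 0.001, 0.0]
contact_force: [-0.3, 1.1, 5.6]
opening: 0.265
finger_force: 98.7
```

```bash
python3 -m handwheel '[[[0.01,0,0,-0.02,0],[0.01,0,0,-0.025,0],[0.01,0,0,-0.025,0],[0.01,0,0,0,0]]]'
python3 -m handwheel '[[[0.01,-0.0146,-0.0331,0,0],[0.01,-0.0146,-0.0331,0,0],[0.01,-0.0146,-0.0331,0,0],[0.01,-0.0146,-0.0331,0,0],[0.01,-0.0146,-0.0331,0,0],[0.01,-0.0146,-0.0331,0,0],[0.01,-0.0146,-0.0331,0,0],[0.01,-0.0146,-0.0331,0,0],[0.01,0,0,0,0],[0.01,0,0,0,0]]]'
python3 -m handwheel '[[[0.01,0,0,0,-6.25],[0.01,0,0,0,-6.25],[0.01,0,0,0,-6.25],[0.01,0,0,0,-6.25],[0.01,0,0,0,-6.25],[0.01,0,0,0,-6.25],[0.01,0,0,0,-6.25],[0.01,0,0,0,-6.25]]]'
python3 -m handwheel '[[[0.01,0,0,0,-6.25],[0.01,0,0,0,-6.25],[0.01,0,0,0,-6.25],[0.01,0,0,0,-6.25],[0.01,0,0,0,-6.25],[0.01,0,0,0,-6.25],[0.01,0,0,0,-6.25],[0.01,0,0,0,-6.25],[0.01,0,0,0,0],[0.01,0,0,0,0],[0.01,0,0,0,0]]]'
python3 - <<'E'
from h import *
s=get_state(); print(s['eef_pos'],s['qpos'],s['contact_force'],s['wrist_torque']); x=R.from_quat(s['tcp_rot']).as_matrix(); print(x.round(4), np.degrees(np.arctan2(x[1,0],x[0,0])))
rects('top',[('ruler',.098)])
rects('wrist',[('ruler',.098)])
cv2.imwrite('pics/s1.png',viewer.read_camera('side'))
E
```

```text
time: 6.15
eef_pos: [0.5229, -0.3087, 0.1098]
tcp_rot: [0.996, -0.092, 0.003, 0.002]
contact_force: [1.2, -1.0, -1.0]
opening: 0.268
finger_force: 98.4
time: 6.98
eef_pos: [0.4523, -0.0231, 0.1031]
tcp_rot: [0.996, -0.09, -0.002, -0.0]
contact_force: [-0.6, -0.3, -2.3]
opening: 0.266
finger_force: 99.2
time: 7.65
eef_pos: [0.4541, -0.0263, 0.1042]
tcp_rot: [0.941, 0.339, -0.001, -0.0]
contact_force: [-0.2, -0.2, -3.1]
opening: 0.27
finger_force: 99.2
time: 8.57
eef_pos: [0.4541, -0.0256, 0.1047]
tcp_rot: [0.712, 0.703, -0.0, -0.0]
contact_force: [-0.2, -0.2, -2.3]
opening: 0.268
finger_force: 99.1
[ 0.45411729 -0.02564315  0.10472716] [-2.80032685e-01 -5.77780858e-02  2.20336327e+00 -1.53373249e-04
  9.96838978e-01 -2.67048492e-01] [-0.17743812 -0.23870987 -2.27468856] [ 0.01194311 -0.03983953 -0.02099984]
[[ 1.290e-02  9.999e-01 -8.000e-04]
 [ 9.999e-01 -1.290e-02  1.000e-04]
 [ 1.000e-04 -8.000e-04 -1.000e+00]] 89.26083270455572
ruler 0.76 [453.  97.] [82. 36.] 87.8 [[433, 57], [469, 56], [473, 138], [436, 139]]
ruler 0.89 [453.  -2.] [181.  33.] 89.2 [[436, -92], [468, -93], [471, 88], [438, 89]]
```

View pics/s1.png

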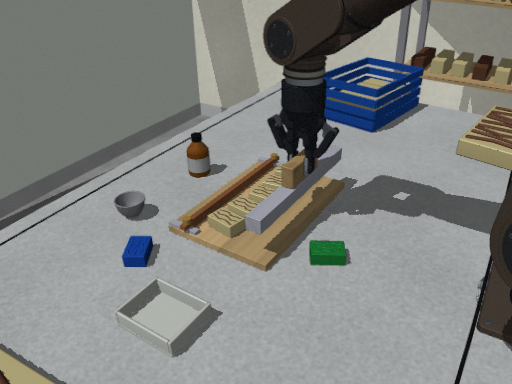

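The side view shows the ruler held level above the near part of the board, behind the row and clear of the bars. Lowering it.

```bash
python3 -m handwheel '[[[0.01,0,0,0.02,0],[0.01,0,0,0.015,0],[0.01,0,0,0.009,0],[0.01,0,0,0.004,0],[0.01,0,0,0,0],[0.01,0,0,0,0],[0.01,0,0,0,0]]]'
python3 - <<'E'
from h import *
s=get_state();print(s['eef_pos'],s['contact_force'],s['wrist_torque'])
E
python3 -m handwheel '[[[0.01,0,0.005,0,0],[0.01,0,0.005,0,0],[0.01,0,0.005,0,0],[0.01,0,0.004,0,0],[0.01,0,0.003,0,0],[0.01,0,0.003,0,0],[0.01,0,0.003,0,0],[0.01,0,0.003,0,0],[0.01,0,0.003,0,0],[0.01,0,0.003,0,0],[0.01,0,0.003,0,0],[0.01,0,0,0,0]]]'
python3 - <<'E'
from h import *
s=get_state();print(s['eef_pos'],s['contact_force'],s['wrist_torque'])
E
```

```text
time: 9.4
eef_pos: [0.4551, -0.0253, 0.0582]
tcp_rot: [0.711, 0.704, 0.0, 0.001]
contact_force: [-0.2, -0.1, -3.1]
opening: 0.266
finger_force: 99.3
[ 0.45510555 -0.02531379  0.0582442 ] [-0.18345998 -0.13723433 -3.08850818] [ 0.00716386 -0.00997075  0.05318722]
time: 10.4
eef_pos: [0.4946, -0.0255, 0.0572]
tcp_rot: [0.711, 0.704, 0.0, 0.0]
contact_force: [-0.2, -0.4, -1.6]
opening: 0.267
finger_force: 99.1
[ 0.49464749 -0.02548458  0.05723795] [-0.22668091 -0.42481782 -1.64627103] [0.03184835 0.02599877 0.03989169]
```

```bash
python3 -m handwheel '[[[0.01,0,0.002,0,0],[0.01,0,0.002,0,0],[0.01,0,0.002,0,0],[0.01,0,0.002,0,0],[0.01,0,0.002,0,0],[0.01,0,0.002,0,0],[0.01,0,0.002,0,0],[0.01,0,0.002,0,0],[0.01,0,0.002,0,0],[0.01,0,0,0,0]]]'
python3 - <<'E'
from h import *
s=get_state();print(s['eef_pos'],s['contact_force'],s['wrist_torque'])
c,im=rects('wrist',[('bar1',.04)]); cv2.imwrite('pics/w3.png',im)
E
```

```text
time: 11.23
eef_pos: [0.5129, -0.0257, 0.0575]
tcp_rot: [0.711, 0.704, 0.0, 0.0]
contact_force: [-1.3, 1.0, -3.0]
opening: 0.263
finger_force: 99.1
[ 0.51288268 -0.02569409  0.05746141] [-1.31257875  1.02518845 -3.03988731] [-0.01457012  0.16887653  0.01244438]
bar1 0.98 [557. -22.] [45. 58.] 88.9 [[528, -44], [586, -45], [587, 0], [529, 1]]
bar1 0.94 [558.  79.] [59. 25.] 0.8 [[528, 91], [528, 66], [588, 67], [587, 92]]
bar1 0.92 [565. -56.] [10. 29.] 88.8 [[550, -61], [579, -61], [579, -51], [550, -51]]
bar1 0.77 [ 576. -121.] [ 5. 24.] 40.6 [[567, -114], [582, -132], [586, -128], [571, -110]]
bar1 0.77 [399.  54.] [48. 28.] 78.2 [[380, 33], [407, 28], [417, 75], [390, 80]]
bar1 0.64 [557.  36.] [40. 59.] 89.5 [[527, 17], [586, 16], [587, 56], [528, 57]]
bar1 0.5 [466.  16.] [152.  59.] 89.1 [[436, -59], [495, -60], [497, 92], [438, 93]]
```

View pics/w3.png

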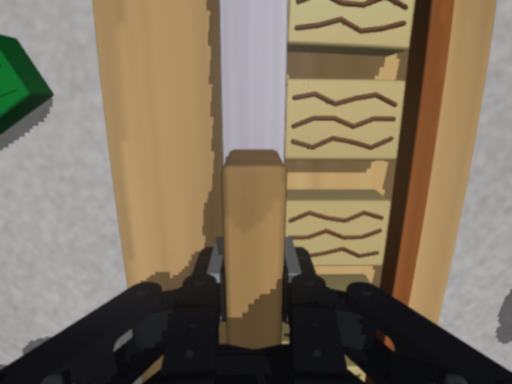

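The wrist view shows the bars aligned along the ruler's side (column ~287) with a small gap of about 9 mm left to the strip. I'll continue gently.

```bash
python3 -m handwheel '[[[0.01,0,0.001,0,0],[0.01,0,0.001,0,0],[0.01,0,0.001,0,0],[0.01,0,0.001,0,0],[0.01,0,0.001,0,0],[0.01,0,0.001,0,0],[0.01,0,0,0,0]]]'
python3 -m handwheel '[[[0.01,0,0.0005,0,0],[0.01,0,0.0005,0,0],[0.01,0,0,0,0]]]'
python3 -m handwheel '[[[0.01,0,0.0005,0,0],[0.01,0,0.0005,0,0],[0.01,0,0,0,0]]]'
python3 -c "
from h import *
s=get_state();print(s['eef_pos'],s['contact_force'],s['wrist_torque'])"
```

```text
time: 11.92
eef_pos: [0.5186, -0.0257, 0.0573]
tcp_rot: [0.711, 0.704, 0.0, 0.0]
contact_force: [-1.7, 0.2, -1.5]
opening: 0.269
finger_force: 99.2
time: 12.17
eef_pos: [0.5193, -0.0257, 0.0573]
tcp_rot: [0.711, 0.704, 0.0, 0.0]
contact_force: [-2.8, 0.0, -0.4]
opening: 0.266
finger_force: 99.3
time: 12.42
eef_pos: [0.5204, -0.0257, 0.0572]
tcp_rot: [0.711, 0.704, 0.0, 0.0]
contact_force: [-2.1, 0.3, -1.8]
opening: 0.265
finger_force: 99.2
[ 0.52043539 -0.02568397  0.05722812] [-2.1347682   0.32691678 -1.78840365] [0.04122868 0.4117828  0.01594306]
```

```bash
for i in 1; do python3 -m handwheel '[[[0.01,0,0.0005,0,0],[0.01,0,0,0,0]]]' | grep -E 'eef|contact'; done
python3 -m handwheel '[[[0.01,0,0.0005,0,0],[0.01,0,0,0,0]]]' | grep -E 'eef|contact'
python3 -m handwheel '[[[0.01,0,0.0005,0,0],[0.01,0,0,0,0]]]' | grep -E 'eef|contact'
python3 -c "
from h import *
s=get_state();print(s['eef_pos'],s['contact_force'],s['wrist_torque'])"
```

```text
eef_pos: [0.5209, -0.0257, 0.0573]
contact_force: [-1.4, 0.3, -2.5]
eef_pos: [0.5214, -0.0258, 0.0573]
contact_force: [-2.1, 0.6, -3.5]
eef_pos: [0.5219, -0.0258, 0.0573]
contact_force: [-2.4, -0.1, -2.6]
[ 0.52190563 -0.0257623   0.05726158] [-2.38826957 -0.13742992 -2.58540466] [0.03879553 0.32474607 0.00390138]
```

```bash
python3 -m handwheel '[[[0.01,0,0.0005,0,0],[0.01,0,0,0,0]]]' | grep -E 'eef|contact'
python3 -m handwheel '[[[0.01,0,0.0005,0,0],[0.01,0,0,0,0]]]' | grep -E 'eef|contact'
python3 -c "
from h import *
s=get_state();print(s['eef_pos'],s['contact_force'],s['wrist_torque'])
c,im=rects('wrist',[('bar1',.04)]); cv2.imwrite('pics/w4.png',cv2.resize(im[0:300,270:500],None,fx=2,fy=2))"
```

```text
eef_pos: [0.5224, -0.0258, 0.0573]
contact_force: [-1.4, 0.3, -2.6]
eef_pos: [0.5229, -0.0258, 0.0573]
contact_force: [-1.3, 0.1, -2.8]
[ 0.52290409 -0.0257646   0.05729839] [-1.33267086  0.14039184 -2.78009669] [-0.02354155  0.36237284  0.00039081]
bar1 0.84 [567.  36.] [40. 59.] 88.8 [[537, 17], [596, 15], [597, 56], [538, 57]]
bar1 0.65 [ 587. -121.] [ 4. 23.] 40.6 [[578, -114], [592, -131], [596, -128], [581, -111]]
bar1 0.63 [567. -22.] [45. 57.] 89.4 [[539, -45], [596, -45], [596, 0], [539, 1]]
bar1 0.59 [568.  79.] [59. 23.] 0.7 [[538, 91], [538, 67], [597, 68], [597, 91]]
bar1 0.56 [575. -56.] [11. 28.] 86.8 [[561, -60], [589, -62], [589, -51], [561, -50]]
```

View pics/w4.png

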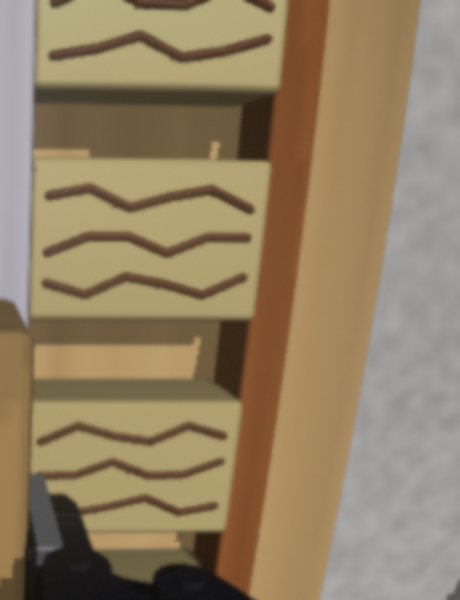

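The bars' far ends are now right at the strip. I'll press in guarded 0.3 mm steps.

```bash
ck(){ python3 -c "
from h import *
import sys
s=get_state();f=s['contact_force'][0];print(s['eef_pos'].round(4),s['contact_force'].round(1),s['wrist_torque'].round(2));sys.exit(f<-5)"; }
python3 -m handwheel '[[[0.01,0,0.0003,0,0],[0.01,0,0,0,0]]]' >/dev/null; ck && 
python3 -m handwheel '[[[0.01,0,0.0003,0,0],[0.01,0,0,0,0]]]' >/dev/null && ck &&
python3 -m handwheel '[[[0.01,0,0.0003,0,0],[0.01,0,0,0,0]]]' >/dev/null && ck &&
python3 -m handwheel '[[[0.01,0,0.0003,0,0],[0.01,0,0,0,0]]]' >/dev/null && ck &&
python3 -m handwheel '[[[0.01,0,0.0003,0,0],[0.01,0,0,0,0]]]' >/dev/null && ck &&
python3 -m handwheel '[[[0.01,0,0.0003,0,0],[0.01,0,0,0,0]]]' >/dev/null && ck &&
python3 -m handwheel '[[[0.01,0,0.0003,0,0],[0.01,0,0,0,0]]]' >/dev/null && ck
```

```text
[ 0.5231 -0.0258  0.0573] [-2.1  0.4 -3.5] [-0.03  0.38  0.01]False
```

```bash
cat > ck.py <<'E'
from h import *
import sys
s=get_state();print(s['eef_pos'].round(4),s['contact_force'].round(1),s['wrist_torque'].round(2));sys.exit(int(s['contact_force'][0]<-5))
E
ck(){ python3 ck.py; }
python3 -m handwheel '[[[0.01,0,0.0003,0,0],[0.01,0,0,0,0]]]' >/dev/null; ck && 
python3 -m handwheel '[[[0.01,0,0.0003,0,0],[0.01,0,0,0,0]]]' >/dev/null && ck &&
python3 -m handwheel '[[[0.01,0,0.0003,0,0],[0.01,0,0,0,0]]]' >/dev/null && ck &&
python3 -m handwheel '[[[0.01,0,0.0003,0,0],[0.01,0,0,0,0]]]' >/dev/null && ck &&
python3 -m handwheel '[[[0.01,0,0.0003,0,0],[0.01,0,0,0,0]]]' >/dev/null && ck &&
python3 -m handwheel '[[[0.01,0,0.0003,0,0],[0.01,0,0,0,0]]]' >/dev/null && ck &&
python3 -m handwheel '[[[0.01,0,0.0003,0,0],[0.01,0,0,0,0]]]' >/dev/null && ck
```

```text
[ 0.5231 -0.0258  0.0573] [-3.2 -0.1 -2.1] [-0.03  0.58  0.03]
[ 0.5232 -0.0258  0.0573] [-4.8 -0.6 -1.4] [-0.13  0.83  0.14]
[ 0.5233 -0.0258  0.0573] [-5.9 -0.3  0.2] [-0.07  0.98  0.19]
```

```bash
ck(){ python3 ck.py; }
python3 -m handwheel '[[[0.01,0,0.0003,0,-0.1],[0.01,0,0,0,0]]]' >/dev/null; ck
python3 -m handwheel '[[[0.01,0,0.0003,0,-0.1],[0.01,0,0,0,0]]]' >/dev/null; ck
python3 -m handwheel '[[[0.01,0,0.0003,0,0],[0.01,0,0,0,0]]]' >/dev/null; ck
```

```text
[ 0.5233 -0.0258  0.0573] [-6.3 -0.3  0.6] [-0.19  1.11  0.01]
[ 0.5233 -0.0257  0.0572] [-7.  -1.2  1.2] [-0.23  1.22 -0.12]
[ 0.5233 -0.0257  0.0572] [-7.  -0.4  2.8] [-0.22  1.31 -0.17]
```

```bash
ck(){ python3 ck.py; }
python3 -m handwheel '[[[0.01,0,0.0003,0,0.1],[0.01,0,0,0,0]]]' >/dev/null; ck
python3 -m handwheel '[[[0.01,0,0.0004,0,0],[0.01,0,0,0,0]]]' >/dev/null; ck
python3 -m handwheel '[[[0.01,0,0.0004,0,0],[0.01,0,0,0,0],[0.01,0,0,0,0],[0.01,0,0,0,0]]]' >/dev/null; ck
python3 - <<'E'
from h import *
rects('wrist',[('bar1',.04)])
rects('top',[('bar1',.04)])
E
```

```text
[ 0.5234 -0.0258  0.0571] [-8.1 -0.4  1.9] [-0.24  1.44 -0.02]
[ 0.5234 -0.0257  0.0571] [-9.7 -0.6  2.8] [-0.2   1.72 -0.06]
[ 0.5234 -0.0257  0.057 ] [-9.5 -1.3  3.4] [-0.23  1.76 -0.02]
bar1 0.9 [405.  56.] [41. 20.] 78.4 [[391, 38], [410, 34], [418, 74], [399, 78]]
bar1 0.88 [567.  36.] [40. 59.] 89.9 [[538, 17], [597, 17], [597, 56], [538, 56]]
bar1 0.82 [575. -55.] [ 8. 27.] 87.6 [[562, -59], [588, -60], [588, -52], [562, -51]]
bar1 0.69 [568.  79.] [59. 23.] 0.7 [[538, 91], [539, 67], [597, 68], [597, 91]]
bar1 0.67 [ 587. -121.] [ 5. 25.] 40.8 [[577, -113], [593, -132], [597, -128], [581, -110]]
bar1 0.59 [567. -22.] [46. 57.] 89.6 [[539, -45], [596, -45], [596, 0], [539, 1]]
bar1 0.75 [635. 222.] [49. 58.] 30.9 [[599, 234], [629, 185], [671, 210], [641, 259]]
bar1 0.71 [569.  92.] [44. 61.] 87.6 [[537, 71], [598, 69], [600, 112], [539, 115]]
bar1 0.57 [585.  53.] [ 9. 24.] 82.6 [[572, 50], [596, 47], [597, 56], [574, 59]]
```

```bash
python3 -m handwheel '[[[0.01,0,-0.0008,0,0],[0.01,0,-0.0008,0,0],[0.01,0,-0.001,0,0],[0.01,0,-0.002,0,0],[0.01,0,-0.004,0,0],[0.01,0,-0.008,0,0],[0.01,0,-0.012,0,0],[0.01,0,-0.015,0,0],[0.01,0,-0.015,0,0],[0.01,0,-0.011,-0.01,0],[0.01,0,0,-0.02,0],[0.01,0,0,-0.02,0]]]'
python3 - <<'E'
from h import *
c,im=rects('wrist',[('bar1',.04)]); cv2.imwrite('pics/w5.png',im)
rects('top',[('bar1',.04)]);print(get_state()['eef_pos'])
E
```

```text
time: 16.38
eef_pos: [0.4547, -0.0248, 0.107]
tcp_rot: [0.71, 0.704, -0.0, -0.001]
contact_force: [0.0, -0.3, -1.9]
opening: 0.268
finger_force: 99.2
bar1 0.93 [561. -78.] [49. 67.] 89.0 [[527, -102], [595, -103], [596, -54], [528, -53]]
bar1 0.92 [562. -23.] [43. 68.] 89.1 [[528, -44], [595, -45], [596, -1], [528, 0]]
bar1 0.84 [364.  54.] [61. 41.] 28.8 [[328, 57], [347, 22], [400, 51], [381, 87]]
bar1 0.83 [ 583. -110.] [ 7. 31.] 54.4 [[568, -104], [593, -122], [597, -116], [572, -98]]
bar1 0.81 [563.  36.] [40. 68.] 89.6 [[529, 17], [597, 16], [597, 56], [529, 57]]
bar1 0.73 [563.  88.] [68. 39.] 2.0 [[529, 106], [530, 67], [598, 69], [597, 108]]
bar1 0.88 [635. 222.] [45. 58.] 33.8 [[600, 233], [632, 185], [669, 210], [637, 258]]
bar1 0.87 [ 565. -136.] [42. 64.] 89.6 [[533, -157], [597, -157], [597, -115], [533, -115]]
bar1 0.85 [567.  93.] [64. 43.] 0.1 [[535, 115], [535, 72], [599, 72], [599, 115]]
bar1 0.72 [583. -25.] [38. 29.] 81.9 [[566, -42], [595, -46], [600, -8], [572, -4]]
bar1 0.7 [569.  41.] [38. 67.] 82.7 [[533, 27], [599, 18], [604, 55], [538, 64]]
bar1 0.67 [573. -80.] [43. 48.] 88.9 [[549, -101], [597, -102], [598, -59], [549, -58]]
[ 0.4567146  -0.02533459  0.1076769 ]
```

View pics/w5.png

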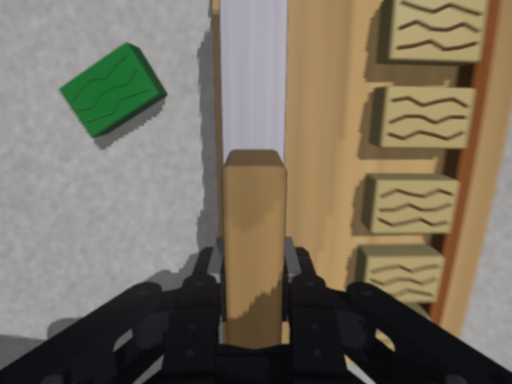

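The row sits flush along the strip, with all far ends at x≈0.596–0.598. Carrying the ruler back to its original spot.

```bash
python3 -m handwheel '[[[0.01,0,0,0,6.25],[0.01,0,0,0,6.25],[0.01,0,0,0,6.25],[0.01,0,0,0,6.25],[0.01,0,0,0,6.25],[0.01,0,0,0,6.25],[0.01,0,0,0,6.25],[0.01,0,0,0,6.25]]]' >/dev/null
python3 -m handwheel '[[[0.01,0,0,0,6.25],[0.01,0,0,0,6.25],[0.01,0,0,0,6.25],[0.01,0,0,0,6.25],[0.01,0,0,0,6.25],[0.01,0,0,0,6.25],[0.01,0,0,0,6.25],[0.01,0,0,0,6.25],[0.01,0,0,0,0],[0.01,0,0,0,0]]]'
python3 -m handwheel '[[[0.01,0.0144,0.0331,0,0],[0.01,0.0144,0.0331,0,0],[0.01,0.0144,0.0331,0,0],[0.01,0.0144,0.0331,0,0],[0.01,0.0144,0.0331,0,0],[0.01,0.0144,0.0331,0,0],[0.01,0.0144,0.0331,0,0],[0.01,0.0144,0.0331,0,0],[0.01,0,0,0,0],[0.01,0,0,0,0],[0.01,0,0,0,0]]]'
python3 -m handwheel '[[[0.01,0,0,0.02,0],[0.01,0,0,0.02,0],[0.01,0,0,0.012,0],[0.01,0,0,0.006,0],[0.01,0,0,0.003,0],[0.01,0,0,0,0],[0.01,0,0,0,0],[0.01,0,0,0,0]]]'
python3 ck.py
```

```text
time: 18.08
eef_pos: [0.4555, -0.025, 0.1059]
tcp_rot: [0.996, -0.09, -0.001, -0.0]
contact_force: [-0.0, 0.7, -3.1]
opening: 0.271
finger_force: 99.2
time: 19.0
eef_pos: [0.5209, -0.3059, 0.106]
tcp_rot: [0.996, -0.091, -0.001, -0.001]
contact_force: [0.0, 0.2, -2.4]
opening: 0.262
finger_force: 99.5
time: 19.67
eef_pos: [0.5224, -0.307, 0.0476]
tcp_rot: [0.996, -0.091, 0.001, 0.001]
contact_force: [-0.2, -1.0, -2.5]
opening: 0.267
finger_force: 99.6
[ 0.5224 -0.307   0.0476] [-0.2 -1.  -2.5] [-0.01  0.03  0.02]
```

```bash
python3 -m handwheel '[[[0.01,0,0,0.004,0],[0.01,0,0,0.003,0],[0.01,0,0,0.002,0],[0.01,0,0,0.001,0],[0.01,0,0,0,0],[0.01,0,0,0,0]]]'
```

```text
time: 20.17
eef_pos: [0.5217, -0.3067, 0.0365]
tcp_rot: [0.996, -0.091, 0.0, 0.0]
contact_force: [-0.2, 0.2, -0.9]
opening: 0.263
finger_force: 99.7
```

```bash
python3 -m handwheel '[[[0.01,0,0,0.0007,0],[0.01,0,0,0,0],[0.035,0,0,0,0],[0.05,0,0,0,0],[0.085,0,0,0,0],[0.085,0,0,0,0],[0.085,0,0,0,0],[0.085,0,0,0,0],[0.085,0,0,0,0],[0.085,0,0,0,0]]]' 20
python3 -m handwheel '[[[0.085,0,0,-0.01,0],[0.085,0,0,-0.03,0],[0.085,0,0,-0.04,0],[0.085,0,0,-0.04,0],[0.085,0,0,-0.04,0],[0.085,0,0,-0.03,0],[0.085,0,0,0,0],[0.085,0,0,0,0],[0.085,0,0,0,0]]]'
python3 - <<'E'
from h import *
rects('wrist',[('ruler',.028)])
c,im=rects('top',[('bar1',.04),('ruler',.028),('board',.015)]); cv2.imwrite('pics/t9.png',im)
E
```

```text
time: 21.0
eef_pos: [0.5216, -0.3066, 0.0356]
tcp_rot: [0.996, -0.091, 0.0, 0.0]
contact_force: [-0.2, 0.2, -1.0]
opening: 0.989
finger_force: 0.0
time: 21.75
eef_pos: [0.5212, -0.3062, 0.2254]
tcp_rot: [0.996, -0.091, -0.0, -0.0]
contact_force: [-0.2, 0.2, -0.3]
opening: 0.996
finger_force: 0.0
bar1 0.89 [634. 221.] [44. 57.] 30.6 [[600, 234], [629, 185], [668, 208], [639, 257]]
bar1 0.83 [356.  57.] [62. 42.] 27.1 [[319, 62], [338, 24], [393, 52], [374, 90]]
bar1 0.82 [567.  92.] [43. 63.] 88.3 [[535, 72], [598, 70], [600, 113], [536, 115]]
bar1 0.78 [566. -80.] [43. 66.] 87.9 [[532, -100], [598, -103], [600, -60], [534, -58]]
bar1 0.63 [567. -23.] [40. 66.] 89.4 [[534, -43], [599, -43], [600, -3], [534, -3]]
bar1 0.6 [ 565. -136.] [43. 63.] 81.9 [[531, -153], [593, -162], [599, -120], [537, -111]]
bar1 0.56 [567.  38.] [40. 64.] 88.9 [[534, 19], [598, 18], [599, 58], [535, 59]]
ruler 0.55 [ 565. -315.] [ 43. 235.] 79.0 [[446, -314], [677, -359], [685, -317], [454, -272]]
board 0.91 [536. -22.] [345. 226.] 89.1 [[421, -193], [646, -197], [652, 148], [426, 152]]
```

View pics/t9.png

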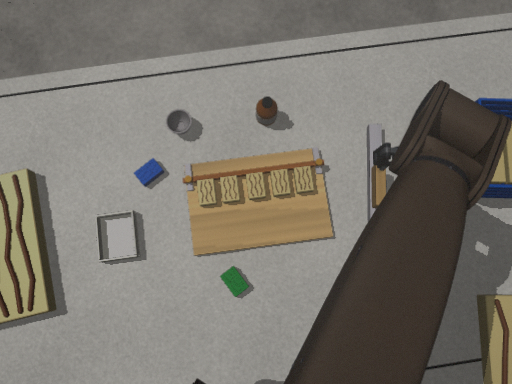

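The top view shows the five bars in a straight row on the strip (205–305, 188) and the ruler on the bench at its old spot. One network reading has bar1 slightly skewed, so I'll do a last close check with the wrist camera.

```bash
python3 -m handwheel '[[[0.085,-0.008,-0.033,-0.008,0],[0.085,-0.008,-0.033,-0.008,0],[0.085,-0.008,-0.033,-0.008,0],[0.085,-0.008,-0.033,-0.008,0],[0.085,-0.008,-0.033,-0.008,0],[0.085,-0.008,-0.033,-0.008,0],[0.085,-0.008,-0.033,-0.008,0],[0.085,0,0,0,0],[0.085,0,0,0,0],[0.085,0,0,0,0]]]'
python3 - <<'E'
from h import *
c,im=rects('wrist',[('bar1',.04),('ruler',.028)]); cv2.imwrite('pics/w9.png',cv2.resize(im[:240,60:460],(800,480),interpolation=cv2.INTER_CUBIC))
E
```

```text
time: 22.88
eef_pos: [0.5083, -0.0694, 0.2811]
tcp_rot: [0.996, -0.091, -0.0, 0.0]
contact_force: [0.1, 0.0, -1.1]
opening: 0.994
finger_force: 0.0
bar1 0.95 [ 565. -139.] [42. 60.] 89.3 [[535, -159], [595, -160], [596, -118], [536, -117]]
bar1 0.95 [567. -26.] [60. 42.] 0.1 [[536, -5], [536, -47], [597, -47], [597, -5]]
bar1 0.92 [566. -84.] [40. 61.] 89.5 [[536, -104], [596, -104], [597, -64], [536, -63]]
bar1 0.9 [367.  47.] [62. 47.] 29.6 [[328, 52], [352, 11], [406, 41], [382, 82]]
bar1 0.7 [567.  33.] [46. 60.] 89.3 [[537, 11], [597, 10], [598, 56], [538, 56]]
bar1 0.69 [568.  87.] [48. 60.] 89.3 [[538, 63], [598, 62], [599, 111], [539, 111]]
ruler 0.63 [ 507. -311.] [ 69. 292.] 79.4 [[357, -318], [644, -371], [657, -304], [370, -250]]
```

View pics/w9.png

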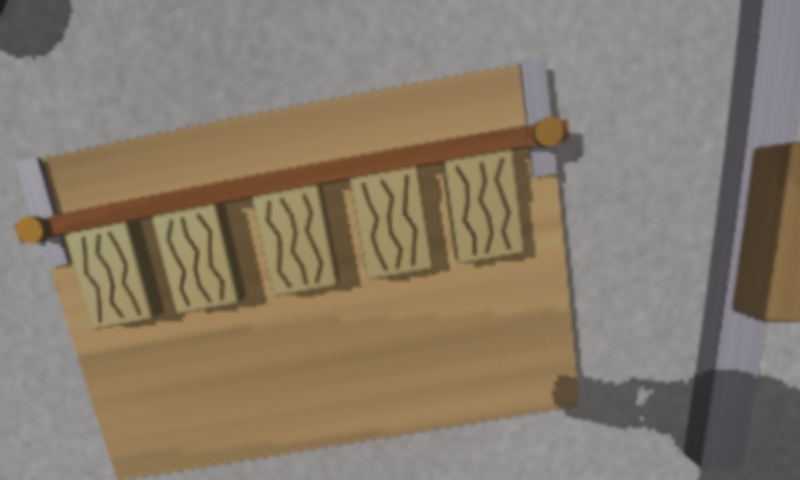

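All five bars are square (0.5–0.9°) with their ends on one line along the strip, and the ruler is flat on the bench, off the board.

```bash
python3 -c "
from plant import sign_off
print(sign_off())"
```

```text
the job is handed in; nothing more can be done
None
```

I pressed the five soap bars flush and square against the strip at about 9.5 N, laid the straightedge back on the bench off the board, let go, and handed the job in after about 23 s; no verdict was returned.

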